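# Raise the specimen shelf one notch

## Task

The shelf of the ratchet stand is one notch too low. Set the smaller specimen cup upright on the shelf and let go of it, then lift the shelf by its upright handle until the pawl catches the next notch up, just one notch, and leave it resting there with the cup still standing on it. Do not tip over either cup, and leave the larger cup where it is.

Things in the scene. Friction and masses are not known exactly. Their poses are not given: they have to be found in the camera images.
- stand: Ratchet stand, fixed: grey base 200x150x12 mm; at its rear a column 44 mm wide, 207 mm high, front face at x = +85 mm. Origin on the bench below the shelf's middle; own z up, own x from handle through shelf to column (away from the robot at yaw 0; yaw within 0.3 rad), own y left. Base spans x = -70 to +130 mm.
- shelf_top (a point): Middle of the shelf's upper face, axes as the stand's: an aluminium tray 116 mm square with a rim 4 mm high and thick. It starts 36 mm above the bench. Nothing is above it. The grey block behind it begins at x = +57 mm and is 44 mm higher than its face; the pawl's lug, at the rear left, 60 mm.
- handle_grip (a point): Grip point on the handle, which moves with the shelf: an upright black blade 88 mm from the shelf's middle on the stand's -x side; 16 mm thick along the stand's y (pinch across this), 30 mm wide along x. Its top is 22 mm above this point; its foot, a flat neck 40 mm wide along y, 38 mm below. Axes as the stand's.
- shelf (a joint): Height of the shelf above its lowest rest (0, where it starts), m, up to 0.105. About 0.5 kg, 1 N friction, sinks by itself. Its spring pawl rides up over the teeth of the rack (2 N more) and catches on their flat tops, 35 mm apart. Raise it 3 to 10 mm past a notch, let it down and it rests there; raised less it sinks back, 35 mm more is the second notch. The pawl cannot be released.
- notch_level (a point): Where shelf_top comes to rest when the pawl is in the next notch: 25 to 55 mm above its start, straight up. It goes with the toothed rack on the column's left edge, which is screwed on at a different height each time and has two teeth. The flat top of the lower tooth is 5 mm higher than this point (at x = 98, y = 28 mm from it, stand's axes); the pawl's foot comes to stand on it.
- small_cup_center (a point): Centre, half-way up, of the smaller specimen cup: round, 60 mm tall, 56 mm across its white screw cap (the topmost 13 mm), 50 mm across the body below; about 60 g; stands upright and loose on the bench. Own z up. Grip it across its diameter.
- large_cup_center (a point): Centre, half-way up, of the larger specimen cup, which is not needed: round, 64 mm across its cap, 72 mm tall, loose on the bench. The two cups may have changed places. Own z up.
Mind the look-alikes: they are no part of the job. What is shaped like the part that bears small_cup_center but blue, purple or turquoise is not meant.

How it is judged:
By the outcome, as a careful person would: the job done as asked, in the order asked, and still so for the second after the job is handed in, with the robot touching nothing.
It also fails if it takes over 54 s, if anything falls off the work surface, if the arm or the gripper's body presses on something with over 40 N, if the wrist force passes 120 N, or if a joint passes its speed limit or range.

## Robot

A 7-joint arm with a two-finger parallel gripper is mounted at the origin on a cart in front of the work surface, level with it; the furniture and walls round the work are solid. World frame = base frame: x ahead of the robot, y to its left, z up, the work surface at z = 0. Lengths are in mm, angles in rad, forces in N, time in s.
With the tool pointing down it reaches from about 400 to 875 mm from the base axis. Payload 4.4 kg.
Tool frame: the origin (TCP) lies on the centre line of the jaws, within the pads' length; the fingertips stand 25 mm ahead of it and the grasp point (between the pads) lies 6 mm ahead of it; z points along the fingers, x is the direction in which the jaws open and shut, and the axes are right-handed (so a half turn about z gives the same grasp; the last joint's range is limited). The gripper opens to 85 mm and grips with 20 to 120 N. Pads are 22 mm wide; open, the fingers measure 114 mm over their backs; the gripper's body (76 mm by 85 mm) begins 54 mm behind the grasp point. The pads swing forward as they close: fully open they stand 13 mm farther back than shut.
Start: joints at [-1.301, 0.628, 0.038, 1.517, -0.027, 0.996, -0.02], TCP at [214.168, 613.718, 256.313] pointing down, gripper open.
Joint ranges: [-3.06, 3.06], [-0.37, 2.12], [-1.25, 1.32], [0.18, 2.47], [-1.1, 4.24], [0.23, 1.98], [-2.94, 2.94]. Speed limits (rad/s): [2.57, 2.57, 3.14, 3.14, 3.14, 3.14, 3.14].

## Interface

Orientations are given as [roll, pitch, yaw] about the fixed x, y, z axes, in that order (R = Rz(yaw) Ry(pitch) Rx(roll)).
In Python, from cell import ctrl, cams gives the robot as it stands. The module is installed in compiled form; this text tells all that it offers.
- The arm moves only by the tool step_arm, never from a script. Its arguments are lists of equal length, an entry for each row: "linear": the shift along the tool's x, y, z in mm, a list of three; "yaw": the turn about the tool's z in rad; "gripper": the opening, from -1 (shut) to 1 (fully open). A call has 1 to 8 rows; each row is the pose to reach, as a shift and turn from the pose commanded when the call began, along the tool's axes at that moment; what a row does not reach only later rows make up. A row lasts 1/12 s, in which the tool goes at most 41.7 mm and 7.16 degrees, less where a joint would pass 70% of its speed; a pose out of reach is approached as far as the arm can. A call with a gripper value outside its range is refused whole. The fingers move at their own pace and stop on an object; the grip force is fixed at half the most. Time passes only in rows, so rows that repeat a pose let the fingers close. It gives the time, the measured TCP pose, the force and the opening at its end, in the units of the state.
- ctrl.read_state(): the state, without advancing time (a new reading comes with each control period).
- cams.get_image(name): name is "scene" or "top" or "wrist"; returns a dict with "frame" (400x640x3 uint8, red, green, blue), "depth" (400x640 float32, mm along the optical axis (not along the pixel's ray), 0 where there is no reading), "intrinsics" (3x3 intrinsics, pixels), "cam_to_world" (4x4, takes a point from camera to world coordinates). Camera axes: x right, y down, z forward; pixel columns grow to the right and rows downward; lengths in mm; the calibration is good to about 2 mm. A picture is of the moment at which its call begins.
- ctrl.finish_job(): hands the job in, once; it reports no verdict.
Trained networks look in the newest picture that a camera, given by its name, has taken for a name from the list of things; names that differ only in an ending like _2 or _b are one class to them, and where a whole thing is asked for, a point or a joint stands for the part that bears it (a point fixed in the world has none). Each returns a list of dicts, best first, with "conf" (0 to 1); they miss things now and then, are a little off and sometimes report something else, mostly with a low value. They report only what shows in the picture. A call takes as long as a camera call. They do not tell look-alikes from the thing itself.
- cams.regions_of(camera, name): "pixels" (400x640 bool, what is visible of it) and "pixel" ([column, row] in pixels, amid what is visible of it).
The state is a dict: "clock": time; "qpos": joint angles; "qd": joint speeds; "tau": joint torques, N m; "eef_pos": TCP position; "tool_rot": TCP orientation; "force": force on the tool from outside, world axes, zero at the start; "torque": the same for the moment, N m; "width": finger opening in mm.
Only numpy, scipy, OpenCV 4.12 (cv2) and the standard library are available. Lean on these libraries where they do the work, as an engineer would, in place of code of your own. Each camera call takes 0.05 s, during which the arm holds its last target.

## Working session

There is one attempt and no reset: what is moved stays moved. The work goes in short steps, Python scripts to look and compute and a tool call to move; the robot and the scene stay as the last step left them, time stands still between calls to the robot, and variables do not carry over. Pictures are saved under pics/ and viewed, and the job is handed in when it is done.

Besides the shell and the picture viewer there is one more tool, called after "Request:" as name([rows], argument=value, ...), one row to a line, values as JSON. step_arm: Moves the arm, as the interface text tells. Its arguments: {"type":"object","properties":{"linear":{"type":"array"},"yaw":{"type":"array"},"gripper":{"type":"array"}},"required":["linear","yaw","gripper"]}

```bash
mkdir -p pics; cat > h.py <<'E'
import numpy as np, cv2
from cell import ctrl, cams
def save(im,n): cv2.imwrite('pics/'+n+'.png', cv2.cvtColor(im['frame'],cv2.COLOR_RGB2BGR))
def pts(im):
    d=im['depth'].astype(float);K=im['intrinsics'];h,w=d.shape
    u,v=np.meshgrid(np.arange(w),np.arange(h))
    P=np.stack([(u-K[0,2])/K[0,0]*d,(v-K[1,2])/K[1,1]*d,d,np.ones_like(d)],-1)
    W=(P@np.array(im['cam_to_world']).T)[...,:3]; W[d<=0]=np.nan
    return W
E
python3 - <<'E'
from h import *
s=ctrl.read_state();print(s)
for c in ['scene','top']:
    im=cams.get_image(c);save(im,c+'0');print(c,np.round(im['cam_to_world'],3).tolist())
    W=pts(im);np.save(c+'0.npy',W)
    for n in ['stand','shelf_top','handle_grip','small_cup_center','large_cup_center']:
        for r in cams.regions_of(c,n)[:3]:
            m=r['pixels'];print(c,n,round(r['conf'],2),r['pixel'],m.sum(),np.round(np.nanmedian(W[m],0)),np.round(np.nanpercentile(W[m],98,axis=0)),np.round(np.nanpercentile(W[m],2,axis=0)))
E
```

```text
{'clock': 0.0, 'qpos': array([-1.30078884,  0.62936307,  0.0384577 ,  1.51834789, -0.02700933,
        0.99626946, -0.01999558]), 'qd': array([ 0.00131864,  0.00076937,  0.0007024 ,  0.00018961, -0.00128734,
       -0.00164555, -0.00072692]), 'tau': array([-3.97751701e-04, -5.63412988e+01,  1.22657362e+00, -1.93453038e+01,
        1.10791769e-02,  1.03263554e-02,  8.62075638e-06]), 'eef_pos': array([213.98900601, 613.17399905, 255.38476252]), 'tool_rot': array([3.14156625e+00, 1.86913263e-03, 1.23497588e+00]), 'force': array([ 0.4080849 , -1.05553685, -0.07551006]), 'torque': array([-0.01415676,  0.02978875, -0.05903296]), 'width': 85.47613213670923}
scene [[-0.865, -0.22, 0.45, 112.912], [-0.501, 0.347, -0.793, 295.186], [0.018, -0.911, -0.411, 440.953], [0.0, 0.0, 0.0, 1.0]]
scene stand 0.67 [236.8, 211.1] 4857 [ 668. -282.   39.] [ 731. -229.  204.] [ 512. -354.    4.]
scene shelf_top 0.82 [247.9, 216.5] 2542 [ 628. -282.   38.] [ 710. -238.   96.] [ 511. -352.   31.]
scene handle_grip 0.9 [249.3, 213.6] 2499 [ 629. -282.   39.] [ 710. -238.   97.] [ 511. -351.   33.]
scene small_
[... 558 characters left out ...]
 [287.3, 143.0] 5639 [ 643. -300.   37.] [ 723. -229.  207.] [ 532. -370.    9.]
top shelf_top 0.67 [283.6, 151.2] 3457 [ 625. -295.   37.] [ 713. -242.   98.] [ 525. -351.   32.]
top handle_grip 0.83 [283.3, 147.6] 3510 [ 625. -294.   37.] [ 714. -242.   98.] [ 525. -351.   31.]
top small_cup_center 0.88 [369.0, 252.5] 484 [ 382. -477.   60.] [ 407. -453.   64.] [ 358. -504.   49.]
top small_cup_center 0.75 [236.3, 229.1] 482 [ 442. -174.   60.] [ 465. -148.   64.] [ 417. -199.   53.]
top small_cup_center 0.75 [227.3, 184.0] 491 [ 541. -159.   60.] [ 567. -134.   64.] [ 517. -184.   37.]
top large_cup_center 0.59 [302.6, 236.1] 609 [ 428. -332.   72.] [ 455. -305.   76.] [ 401. -359.   68.]
```

```bash
python3 - <<'E'
import cv2
a=cv2.imread('pics/scene0.png');cv2.imwrite('pics/sc.png',cv2.resize(a[120:340,160:500],None,fx=2.3,fy=2.3,interpolation=cv2.INTER_CUBIC))
a=cv2.imread('pics/top0.png');cv2.imwrite('pics/tc.png',cv2.resize(a[60:300,170:480],None,fx=2.4,fy=2.4,interpolation=cv2.INTER_CUBIC))
E
```

```text
(no output)
```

View pics/sc.png

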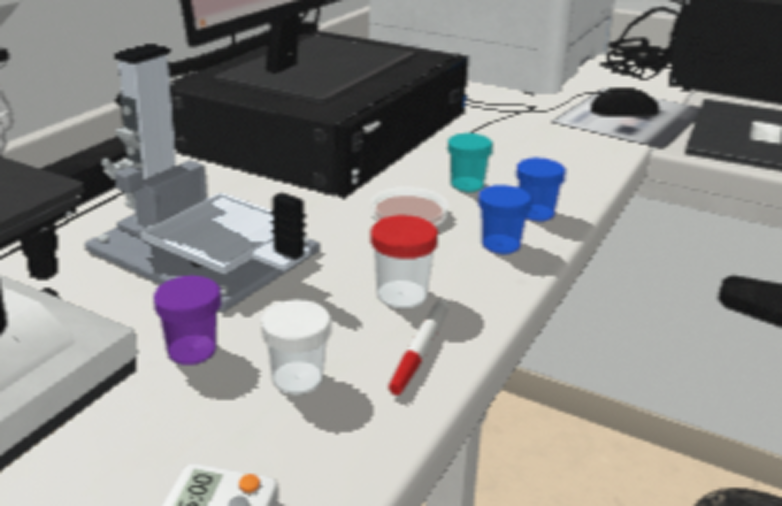

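View pics/tc.png

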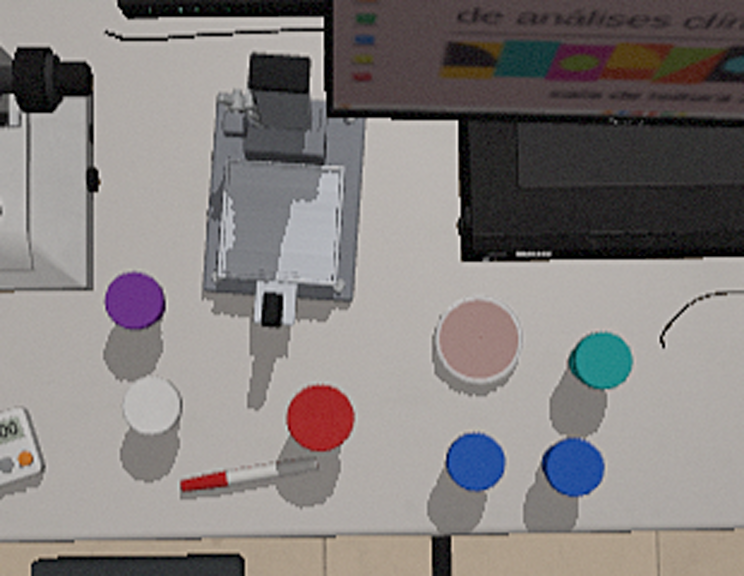

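```bash
python3 - <<'E'
from h import *
for c in ['top','scene']:
    W=np.load(c+'0.npy');x,y,z=W[...,0],W[...,1],W[...,2]
    def box(a,b,cc,d,e,f): return (x>a)&(x<b)&(y>cc)&(y<d)&(z>e)&(z<f)
    m=box(400,480,-215,-135,52,70)
    p=W[m]; (cx,cy),r=cv2.minEnclosingCircle(p[:,:2].astype(np.float32));print(c,'cup',cx,cy,r,np.percentile(p[:,2],[5,50,95]))
    m=box(530,720,-370,-220,29,46);p=W[m];print('tray',cv2.minAreaRect(p[:,:2].astype(np.float32)),len(p),np.percentile(p[:,2],[5,50,95]))
    m=box(480,600,-340,-250,75,110);p=W[m];print('handle',cv2.minAreaRect(p[:,:2].astype(np.float32)),len(p),p.mean(0),np.percentile(p[:,2],[5,50,95]))
    m=box(490,760,-390,-200,4,20);p=W[m];print('base',cv2.minAreaRect(p[:,:2].astype(np.float32)),len(p))
    m=box(640,800,-390,-200,190,230);p=W[m];print('col',cv2.minAreaRect(p[:,:2].astype(np.float32)),len(p),p.mean(0))
    m=box(640,720,-330,-240,72,90);p=W[m];print('block',cv2.minAreaRect(p[:,:2].astype(np.float32)),len(p),p.mean(0))
a=cv2.imread('pics/scene0.png');cv2.imwrite('pics/sc2.png',cv2.resize(a[130:250,185:305],None,fx=5,fy=5,interpolation=cv2.INTER_CUBIC))
E
```

```text
top cup 441.2874450683594 -173.3441925048828 27.65726661682129 [56.96713671 60.12868813 63.53297152]
tray ((624.2669677734375, -297.51007080078125), (116.18569946289062, 191.5309295654297), 84.92811584472656) 2655 [32.82212551 36.40779449 40.9066373 ]
handle ((528.3699951171875, -289.14501953125), (16.36451530456543, 30.780853271484375), 85.05181121826172) 112 [ 527.53812392 -289.50037403   95.01372626] [81.40102529 96.53367107 99.95794403]
base ((621.5167236328125, -295.43719482421875), (262.7933044433594, 185.89154052734375), 1.7723826169967651) 1497
col ((701.0623779296875, -335.705078125), (120.04573059082031, 42.310821533203125), 67.34598541259766) 536 [ 702.92107502 -321.03081158  209.95931969]
block ((694.8438720703125, -288.8517150878906), (82.28263092041016, 47.202571868896484), 89.49885559082031) 386 [ 687.84062579 -297.10020921   79.67090034]
scene cup 437.8050842285156 -171.9757080078125 27.94397735595703 [53.62083013 59.87235314 61.14197795]
tray ((617.998779296875, -285.44671630859375), (138.06887817382812, 160.4385223388672), 53.169273376464844) 1419 [33.26800358 35.86298267 41.19270409]
handle ((524.0023193359375, -289.02764892578125), (18.36662483215332, 31.44036102294922), 87.03165435791016) 165 [ 521.62205091 -284.63974158   88.28036571] [76.38909213 88.84826817 97.55377238]
base ((642.6726684570312, -297.930419921875), (148.3578643798828, 202.8059844970703), 85.54400634765625) 1024
col ((695.1298828125, -334.9023132324219), (119.6508560180664, 38.79334259033203), 68.18196868896484) 398 [ 690.73743179 -326.91433817  208.69342468]
block ((687.1651000976562, -288.95855712890625), (88.4246597290039, 41.274208068847656), 73.77253723144531) 316 [ 686.29154406 -288.53480898   80.42637309]
```

View pics/sc2.png

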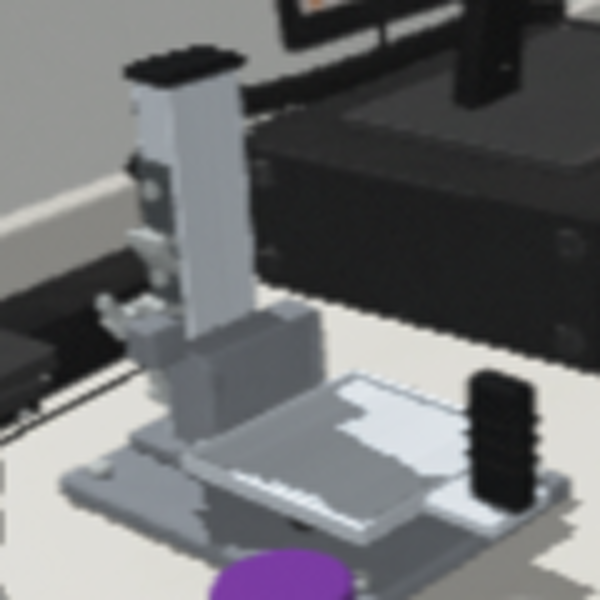

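```bash
cat >> h.py <<'E'
from scipy.spatial.transform import Rotation as R
def shift(target, frm=None, rot=None):
    s=ctrl.read_state(); frm=s['eef_pos'] if frm is None else frm; rot=s['tool_rot'] if rot is None else rot
    return np.round(R.from_euler('xyz',rot).as_matrix().T@(np.array(target)-frm),1)
E
python3 - <<'E'
from h import *
W=np.load('top0.npy').reshape(-1,3);W=W[~np.isnan(W[:,0])]
for x0 in range(200,800,50):
    r=[]
    for y0 in range(-450,300,50):
        m=(W[:,0]>x0)&(W[:,0]<x0+50)&(W[:,1]>y0)&(W[:,1]<y0+50)
        r.append(int(np.percentile(W[m,2],99)) if m.sum()>5 else -1)
    print(x0,r)
s0=[214.168,613.718,256.313];r0=[np.pi,0,1.235]
for t in [[380,450,250],[500,150,240],[440,-173,200],[440,-173,120],[440,-173,60]]: print(t,shift(t,s0,r0))
# teeth in scene
W=np.load('scene0.npy')
for v in range(150,206,3):
    print(v,[tuple(int(a) if a==a else -1 for a in W[v,u]) for u in (207,210,213,215,217,219)])
E
```

```text
200 [-1, -1, -1, -1, -1, -1, -1, -1, -1, -1, -1, -1, -1, -1, -1]
250 [-1, -1, -1, -1, -1, -1, -1, -1, -1, -1, -1, -1, -1, -1, -1]
300 [4, 4, 4, 4, 4, 4, 4, 4, 4, 3, 4, 4, 4, 4, 4]
350 [4, 4, 73, 18, 17, 14, 3, 20, 24, 20, 3, 61, 65, 65, 4]
400 [4, 75, 76, 4, 5, 64, 60, 14, 22, 20, 4, 64, 66, 65, 4]
450 [14, 4, 75, 4, 4, 63, 5, 414, 415, 416, 4, 64, 63, 195, 194]
500 [14, 13, 40, 100, 4, 64, 62, 397, 399, 400, 378, -1, 166, 229, -1]
550 [4, 41, 42, 42, 41, 62, 62, 372, 373, 374, 340, -1, 187, 238, -1]
600 [3, 42, 40, 40, 41, 4, 52, 355, 360, 361, -1, -1, 182, 238, -1]
650 [389, 375, 355, 203, 85, 4, 53, 209, 301, 301, 210, -1, 165, 228, 206]
700 [487, 487, 486, 209, 108, 4, 166, 170, 288, 288, 159, 156, 13, 173, 186]
750 [-1, -1, 4, 5, 4, 4, 144, 159, 272, 273, 115, 177, 169, 9, 3]
[380, 450, 250] [-99.9 210.5   6.3]
[500, 150, 240] [-343.6  422.7   16.3]
[440, -173, 200] [-668.4  472.5   56.3]
[440, -173, 120] [-668.4  472.5  136.3]
[440, -173, 60] [-668.4  472.5  196.3]
150 [(897, -432, 121), (897, -444, 118), (718, -284, 189), (710, -282, 191), (704, -283, 192), (700, -284, 192)]
1
[... 1263 characters left out ...]
3, 45), (723, -283, 100), (711, -278, 104), (707, -280, 104)]
189 [(713, -248, 107), (823, -359, 42), (825, -371, 37), (720, -279, 94), (716, -282, 94), (709, -281, 96)]
192 [(714, -249, 99), (711, -255, 97), (710, -263, 94), (714, -272, 90), (703, -268, 94), (701, -272, 93)]
195 [(721, -254, 87), (706, -249, 93), (698, -250, 95), (694, -253, 95), (689, -254, 95), (687, -258, 94)]
198 [(825, -346, 19), (825, -357, 15), (694, -246, 89), (688, -246, 91), (687, -251, 90), (686, -256, 88)]
201 [(826, -346, 10), (826, -357, 5), (697, -248, 81), (690, -248, 82), (687, -251, 82), (687, -257, 80)]
204 [(827, -346, 0), (823, -353, 0), (812, -353, 2), (712, -267, 61), (708, -269, 62), (697, -265, 66)]
```

```bash
python3 - <<'E'
from h import *
W=np.load('top0.npy').reshape(-1,3);W=W[~np.isnan(W[:,0])]
for y0 in range(-150,340,20):
    r=[]
    for zlo in (30,120,200,300):
        m=(W[:,2]>zlo)&(W[:,1]>y0)&(W[:,1]<y0+20)
        r.append(int(np.percentile(W[m,0],.5)) if m.sum()>5 else -1)
    print(y0,r)
for x0 in range(400,760,20):
    m=(W[:,2]>30)&(W[:,0]>x0)&(W[:,0]<x0+20)&(W[:,1]>-140)&(W[:,1]<150);m2=m&(W[:,2]>120)
    print(x0,W[m,1].min() if m.any() else 0, W[m2,1].min() if m2.any() else 0)
E
```

```text
-150 [434, 714, -1, -1]
-130 [559, 713, -1, -1]
-110 [555, 672, 671, -1]
-90 [517, 515, 514, 514]
-70 [464, 463, 462, 462]
-50 [462, 462, 462, 460]
-30 [62, 499, 498, 497]
-10 [66, 483, 479, 472]
10 [64, 460, 460, 460]
30 [459, 459, 459, 459]
50 [525, 523, 520, 520]
70 [678, 677, 677, -1]
90 [714, 714, -1, -1]
110 [757, 764, -1, -1]
130 [396, 773, -1, -1]
150 [392, 777, -1, -1]
170 [387, 577, 899, -1]
190 [388, 521, 547, -1]
210 [384, 498, 516, -1]
230 [404, 486, 499, -1]
250 [478, 480, 502, -1]
270 [472, 469, -1, -1]
290 [481, 475, -1, -1]
310 [522, -1, -1, -1]
330 [478, -1, -1, -1]
400 136.53807123129042 0
420 140.61005939284013 0
440 -50.58249522224173 -50.58249522224173
460 -65.30516934867302 -65.30516934867302
480 -65.4172297047075 -65.4172297047075
500 -72.32936143336553 -72.32936143336553
520 -139.51072050490507 -73.48564935938913
540 -139.53342124619138 -73.47204486872465
560 -139.55559976922407 -66.89313178047013
580 -111.58640527283504 -63.712997227387916
600 -112.24355739324687 -63.637028303927536
620 -111.78639389404236 -63.16217028781489
640 -118.9561635258618 -63.833985664101476
660 -118.44026653456729 -94.59280155004978
680 -114.77936038831896 -93.75168732273835
700 -136.71390527282094 -136.71390527282094
720 -137.85005577009395 -137.85005577009395
740 -135.1766652368422 -135.1766652368422
```

View pics/top0.png

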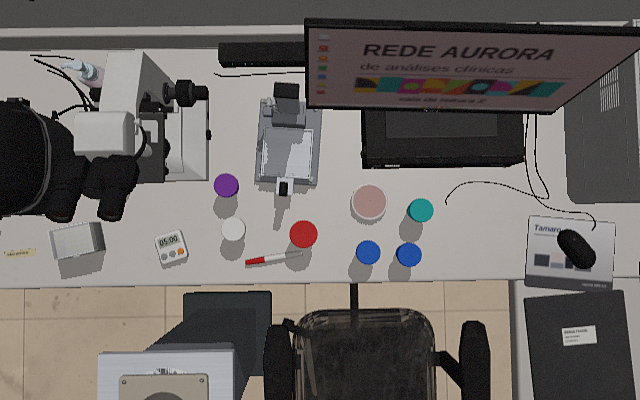

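View pics/scene0.png

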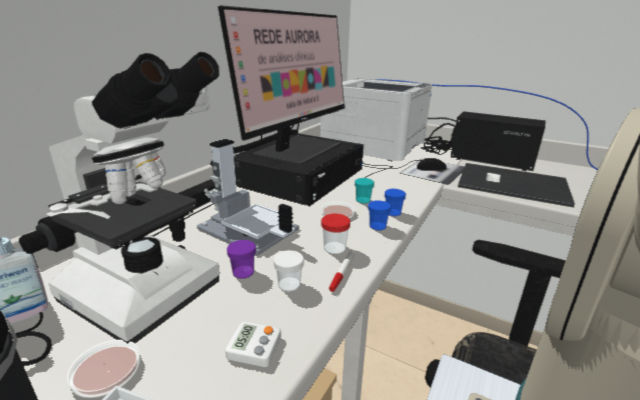

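```bash
python3 - <<'E'
from h import *
s0=[214.168,613.718,256.313];r0=[np.pi,0,1.235]
for t in [[190,450,440],[350,250,460]]: print(t,shift(t,s0,r0))
E
```

```text
[190, 450, 440] [-162.5   31.1 -183.7]
[350, 250, 460] [-298.6  248.1 -203.7]
```

Request:
step_arm([
  [-27, 5, -31],
  [-54, 10, -62],
  [-81, 15, -92],
  [-108, 20, -122],
  [-135, 26, -153],
  [-162, 31, -184],
  [-185, 68, -187],
  [-208, 105, -190],
], yaw=[0.12, 0.24, 0.36, 0.48, 0.6, 0.72, 0.84, 0.96], gripper=[1, 1, 1, 1, 1, 1, 1, 1])

```text
clock: 1.27
eef_pos: [241.7, 385.7, 448.2]
tool_rot: [-3.137, -0.003, 0.274]
force: [1.1, -0.5, 0.4]
width: 85.6
```

```bash
python3 - <<'E'
from h import *
s=ctrl.read_state();print(s['clock'],s['eef_pos'],s['tool_rot'],s['qpos'])
for t in [[350,250,460],[420,0,460],[425,-173,420]]: print(t,shift(t))
E
```

```text
1.2667 [241.70573364 385.69701466 448.24135169] [-3.13713164e+00 -2.51518420e-03  2.73934537e-01] [-1.34279852  0.16244136  0.32639767  1.72467851 -0.05616428  1.2584896
 -0.72944807]
[350, 250, 460] [ 67.6 159.9 -12.3]
[420, 0, 460] [ 67.3 419.5 -13.5]
[425, -173, 420] [ 25.2 587.6  25.7]
```

Request:
step_arm([
  [17, 38, -3],
  [33, 76, -6],
  [50, 114, -9],
  [67, 152, -12],
  [67, 192, -12],
  [67, 232, -12],
  [67, 272, -12],
  [67, 312, -12],
], yaw=[0.12, 0.24, 0.36, 0.48, 0.6, 0.72, 0.84, 0.96], gripper=[1, 1, 1, 1, 1, 1, 1, 1])

```text
clock: 1.93
eef_pos: [391.5, 101.7, 458.3]
tool_rot: [-3.14, 0.0, -0.691]
force: [0.6, -0.1, 1.2]
width: 85.2
```

```bash
python3 - <<'E'
from h import *
s=ctrl.read_state();print(s['clock'],s['eef_pos'],s['tool_rot'],s['qpos'])
for t in [[420,0,460],[425,-173,420]]: print(t,shift(t))
E
```

```text
1.9333 [391.50904865 101.69432568 458.32021755] [-3.14033078e+00  2.61469255e-04 -6.90801699e-01] [-0.95880929  0.07296588  0.69562169  1.81076826 -0.04985672  1.27423822
 -0.94076077]
[420, 0, 460] [86.8 60.2 -1.8]
[425, -173, 420] [200.8 190.4  38. ]
```

Request:
step_arm([
  [29, 20, -1],
  [58, 40, -1],
  [87, 60, -2],
  [112, 89, 5],
  [136, 117, 15],
  [160, 146, 25],
  [185, 172, 34],
  [201, 190, 38],
], yaw=[0.12, 0.24, 0.36, 0.48, 0.6, 0.72, 0.84, 0.965], gripper=[1, 1, 1, 1, 1, 1, 1, 1])

```text
clock: 2.6
eef_pos: [425.9, -173.8, 419.6]
tool_rot: [-3.141, -0.001, -1.659]
force: [-0.4, 0.8, -0.7]
width: 85.2
```

```bash
python3 - <<'E'
from h import *
s=ctrl.read_state();print(s['clock'],s['eef_pos'],s['tool_rot'],s['qpos'])
im=cams.get_image('wrist');save(im,'w1');W=pts(im);np.save('w1.npy',W)
for r in cams.regions_of('wrist','small_cup_center')[:3]:
    m=r['pixels'];p=W[m];p=p[(p[:,2]>50)&(p[:,2]<66)];print(r['conf'],r['pixel'],cv2.minEnclosingCircle(p[:,:2].astype(np.float32)),p.mean(0))
for t in [[440,-173,120],[440,-173,59]]: print(t,shift(t))
E
```

```text
2.6 [ 425.92629595 -173.78352541  419.57373797] [-3.14148526e+00 -9.01280237e-04 -1.65890932e+00] [-0.4432732   0.29052872  1.02364334  1.77890348 -0.26280697  1.21929757
 -1.00550632]
0.83 [315.8, 140.1] ((439.689453125, -173.61947631835938), 27.600828170776367) [ 440.45661835 -173.72636654   60.22292939]
0.77 [604.1, 90.2] ((474.8599853515625, -599.888427734375), 28.097610473632812) [ 476.00827419 -596.80591102   59.62993908]
0.76 [513.0, 158.1] ((381.4028015136719, -477.4566955566406), 28.010635375976562) [ 383.14661401 -475.00313127   59.8501868 ]
[440, -173, 120] [ -4.  -14.3 299.8]
[440, -173, 59] [ -4.2 -14.4 360.8]
```

View pics/w1.png

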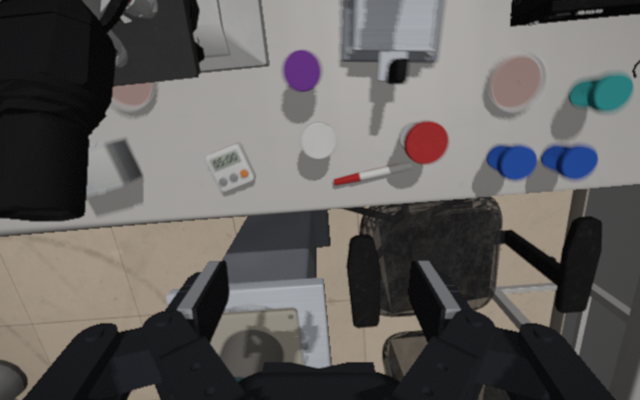

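Request:
step_arm([
  [0, -4, 40],
  [0, -8, 80],
  [-1, -12, 120],
  [-1, -14, 160],
  [-1, -14, 200],
  [-1, -14, 240],
  [-1, -14, 270],
  [-1, -14, 290],
], yaw=[0, 0, 0, 0, 0, 0, 0, 0], gripper=[1, 1, 1, 1, 1, 1, 1, 1])

```text
clock: 3.37
eef_pos: [440.0, -168.7, 127.3]
tool_rot: [3.138, 0.002, -1.647]
force: [0.6, 0.2, 0.3]
width: 85.6
```

```bash
python3 - <<'E'
from h import *
s=ctrl.read_state();print(s['clock'],s['eef_pos'],s['tool_rot'],s['qpos'])
im=cams.get_image('wrist');save(im,'w2')
print(shift([440.3,-173.7,57]))
E
```

```text
3.3667 [ 440.04679636 -168.70095284  127.33568804] [ 3.13814774e+00  1.97206847e-03 -1.64732098e+00] [-0.09717643  0.68103138  0.61362127  2.12988091 -0.75112815  0.56126604
 -0.57338586]
[ 5.6 -2.2 68.5]
```

View pics/w2.png

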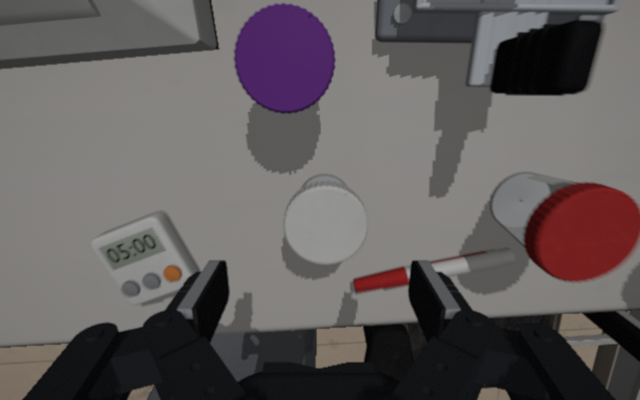

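Request:
step_arm([
  [0, 0, 10],
  [0, 0, 10],
], yaw=[0, 0], gripper=[1, 1])

```text
clock: 3.58
eef_pos: [441.1, -170.0, 119.6]
tool_rot: [3.141, 0.001, -1.649]
force: [-0.3, 0.3, 0.6]
width: 85.5
```

```bash
python3 - <<'E'
from h import *
s=ctrl.read_state();print(s['clock'],s['eef_pos'],s['tool_rot'])
print(shift([440.3,-173.7,57]))
E
```

```text
3.5833 [ 441.1498124  -170.01348641  119.60382119] [ 3.14110955e+00  7.24041653e-04 -1.64860906e+00]
[ 3.8  0.5 62.6]
```

Request:
step_arm([
  [4, 0, 20],
  [4, 0, 40],
  [4, 0, 55],
  [4, 0, 62],
  [4, 0, 62],
], yaw=[0, 0, 0, 0, 0], gripper=[1, 1, 1, 1, 1])

```text
clock: 4.0
eef_pos: [441.1, -174.5, 58.1]
tool_rot: [-3.141, 0.0, -1.649]
force: [-0.2, 0.4, 0.1]
width: 85.3
```

```bash
python3 - <<'E'
from h import *
s=ctrl.read_state();print(s['clock'],s['eef_pos'],s['tool_rot'])
im=cams.get_image('wrist');save(im,'w3')
print(shift([440.3,-173.7,57]))
E
```

```text
4.0 [ 441.06942529 -174.48076694   58.13914004] [-3.14108655e+00  4.54805054e-04 -1.64948290e+00]
[-0.9  1.1  1.7]
```

View pics/w3.png

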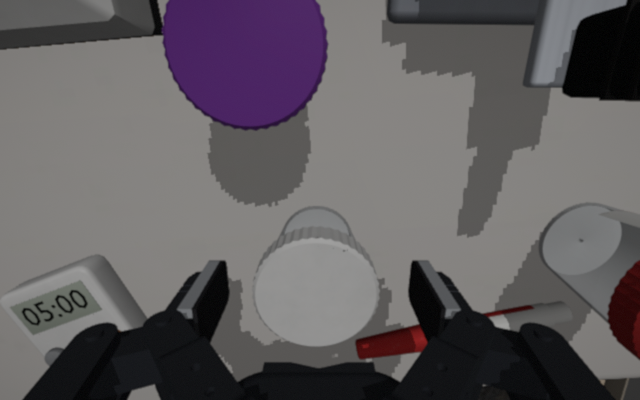

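Request:
step_arm([
  [0, 0, 0],
  [0, 0, 0],
  [0, 0, 0],
  [0, 0, 0],
  [0, 0, 0],
  [0, 0, 0],
], yaw=[0, 0, 0, 0, 0, 0], gripper=[-1, -1, -1, -1, -1, -1])

```text
clock: 4.55
eef_pos: [441.5, -174.8, 59.4]
tool_rot: [-3.139, -0.0, -1.65]
force: [-1.2, 0.2, 9.0]
width: 54.1
```

Request:
step_arm([
  [0, 0, -15],
  [0, 0, -35],
  [0, 0, -35],
], yaw=[0, 0, 0], gripper=[-1, -1, -1])

```text
clock: 4.8
eef_pos: [442.0, -175.5, 95.7]
tool_rot: [-3.137, -0.002, -1.65]
force: [0.3, -0.5, -0.7]
width: 54.2
```

```bash
python3 - <<'E'
from h import *
s=ctrl.read_state();print(s['clock'],s['eef_pos'],s['tool_rot'],s['force'],s['width'])
im=cams.get_image('wrist');save(im,'w4')
im=cams.get_image('scene');save(im,'s4')
a=cv2.imread('pics/s4.png');cv2.imwrite('pics/s4c.png',cv2.resize(a[120:340,160:500],None,fx=2.3,fy=2.3))
E
```

```text
4.8 [ 441.99863932 -175.45307979   95.71206035] [-3.13725677e+00 -1.62987422e-03 -1.65004785e+00] [ 0.34392729 -0.49246805 -0.70611595] 54.19323277379097
```

View pics/w4.png

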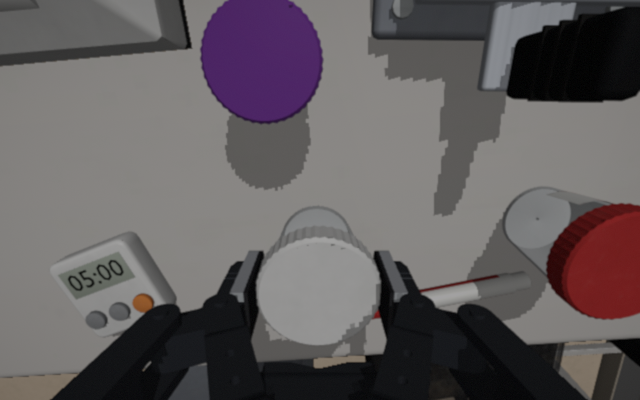

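View pics/s4c.png

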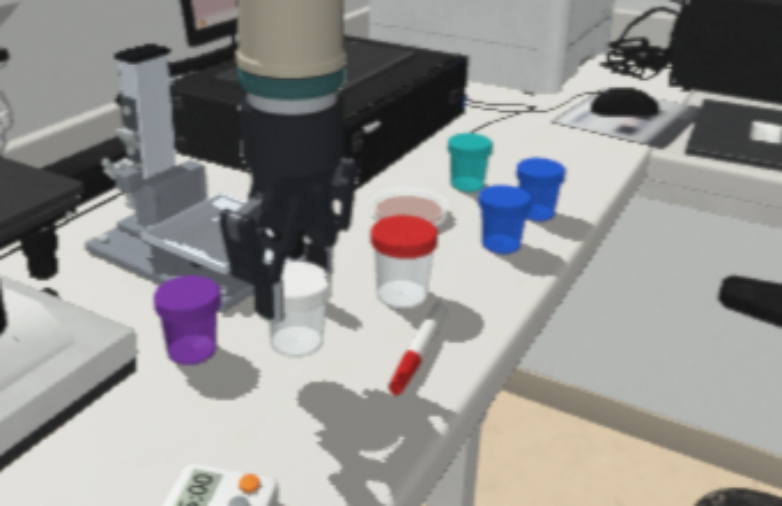

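```bash
python3 - <<'E'
from h import *
s=ctrl.read_state()
im=cams.get_image('wrist');print(im['cam_to_world'][:3,3]-s['eef_pos'], im['cam_to_world'][:3,:3])
print(shift([470,-190,230]))
E
```

```text
[ 81.13296117  -6.47886394 117.60472998] [[-7.85231308e-02 -9.45735044e-01 -3.15308332e-01]
 [-9.96911987e-01  7.47393895e-02  2.40938465e-02]
 [ 7.79557249e-04  3.16226580e-01 -9.48683373e-01]]
[  13.4  -30.4 -136.9]
```

Request:
step_arm([
  [0, 0, -40],
  [0, 0, -80],
  [0, 0, -120],
  [0, 0, -120],
], yaw=[0, 0, 0, 0], gripper=[-1, -1, -1, -1])

```text
clock: 5.28
eef_pos: [443.3, -176.8, 217.9]
tool_rot: [-3.133, -0.003, -1.65]
force: [1.9, -1.1, -0.6]
width: 53.7
```

```bash
python3 - <<'E'
from h import *
s=ctrl.read_state();print(s['eef_pos'],s['tool_rot'])
im=cams.get_image('wrist');save(im,'w5');W=pts(im);np.save('w5.npy',W)
x,y,z=W[...,0],W[...,1],W[...,2]
def rect(n,a,b,c,d,e,f):
    m=(x>a)&(x<b)&(y>c)&(y<d)&(z>e)&(z<f);p=W[m]
    if len(p)>10: print(n,cv2.minAreaRect(p[:,:2].astype(np.float32)),len(p),np.percentile(p[:,2],[5,50,95]),p.mean(0))
rect('tray',545,700,-370,-220,34,46)
rect('handletop',480,570,-340,-250,94,105)
rect('handle',480,570,-340,-250,60,105)
rect('block',640,710,-340,-240,74,90)
print(shift([614,-296,230]))
E
```

```text
[ 443.25608897 -176.82972141  217.89156222] [-3.13275379e+00 -2.90304085e-03 -1.65048437e+00]
tray ((567.5790405273438, -292.78656005859375), (116.60550689697266, 48.075958251953125), 85.5210189819336) 7016 [34.7739941  36.35304966 40.00512803] [ 572.18685167 -293.47035779   36.76205791]
handletop ((527.4389038085938, -288.4466247558594), (15.784258842468262, 29.756811141967773), 87.98401641845703) 938 [94.85491518 97.38255194 98.86604861] [ 527.61049887 -287.88709102   97.22118578]
handle ((527.5685424804688, -288.1259460449219), (16.712617874145508, 31.573488235473633), 86.50556945800781) 1722 [62.99039985 95.22439839 98.59202425] [ 527.60313337 -285.02768696   88.42306948]
[ 106.7 -180.6  -13.4]
```

View pics/w5.png

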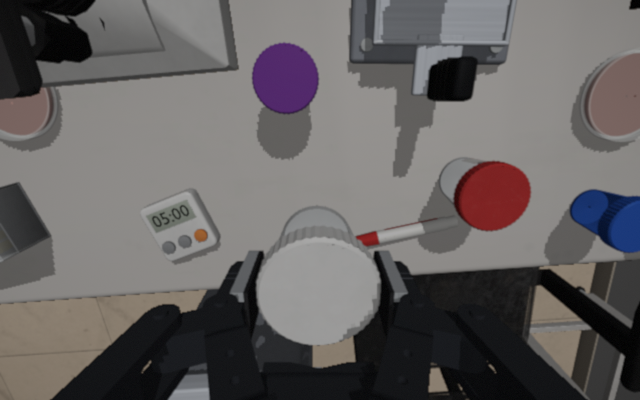

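```bash
python3 - <<'E'
from h import *
print(ctrl.read_state()['qpos'], shift([490,-295,240]))
E
```

```text
[-0.21491484  0.5593324   0.7959627   2.05354    -0.58538512  0.75885845
 -0.70477474] [115.4 -57.  -24.2]
```

Request:
step_arm([
  [28, -14, -6],
  [56, -28, -12],
  [84, -42, -18],
  [115, -57, -24],
  [115, -57, -24],
  [115, -57, -24],
  [115, -57, -24],
  [115, -57, -24],
], yaw=[0, 0, -0.1, -0.2, -0.3, -0.4, -0.5, -0.6], gripper=[-1, -1, -1, -1, -1, -1, -1, -1])

```text
clock: 6.0
eef_pos: [487.5, -293.1, 234.6]
tool_rot: [3.14, 0.004, -1.045]
force: [-0.1, 0.2, -2.1]
width: 53.7
```

```bash
python3 - <<'E'
from h import *
s=ctrl.read_state();print(s['qpos'],s['eef_pos'],s['tool_rot'])
E
```

```text
[ 0.11272471  0.60737723  0.60344623  1.780995   -0.42982038  0.89209713
 -0.13605474] [ 487.53313243 -293.07482406  234.56509671] [ 3.14042799  0.00390651 -1.04537281]
```

Request:
step_arm([
  [0, 0, 0],
  [0, 0, 0],
  [0, 0, 0],
  [0, 0, 0],
  [0, 0, 0],
  [0, 0, 0],
  [0, 0, 0],
  [0, 0, 0],
], yaw=[-0.11, -0.22, -0.33, -0.44, -0.55, -0.66, -0.77, -0.88], gripper=[-1, -1, -1, -1, -1, -1, -1, -1])

```text
clock: 6.67
eef_pos: [487.6, -292.7, 234.7]
tool_rot: [-3.139, 0.003, -0.164]
force: [-0.4, -0.2, -0.6]
width: 53.9
```

Request:
step_arm([
  [0, 0, 0],
  [0, 0, 0],
  [0, 0, 0],
  [0, 0, 0],
  [0, 0, 0],
  [0, 0, 0],
  [0, 0, 0],
  [0, 0, 0],
], yaw=[-0.11, -0.22, -0.33, -0.44, -0.55, -0.66, -0.77, -0.88], gripper=[-1, -1, -1, -1, -1, -1, -1, -1])

```text
clock: 7.33
eef_pos: [487.6, -292.7, 234.8]
tool_rot: [-3.137, -0.0, 0.716]
force: [-0.2, 0.6, -1.3]
width: 53.5
```

Request:
step_arm([
  [0, 0, 0],
  [0, 0, 0],
  [0, 0, 0],
  [0, 0, 0],
  [0, 0, 0],
  [0, 0, 0],
  [0, 0, 0],
  [0, 0, 0],
], yaw=[-0.11, -0.22, -0.33, -0.44, -0.55, -0.66, -0.77, -0.77], gripper=[-1, -1, -1, -1, -1, -1, -1, -1])

```text
clock: 8.0
eef_pos: [487.6, -292.8, 235.0]
tool_rot: [-3.139, -0.004, 1.483]
force: [-0.1, 1.6, -1.0]
width: 53.8
```

```bash
python3 - <<'E'
from h import *
s=ctrl.read_state();print(s['qpos'],s['eef_pos'],s['tool_rot'])
im=cams.get_image('wrist');save(im,'w6');W=pts(im);np.save('w6.npy',W)
x,y,z=W[...,0],W[...,1],W[...,2]
def rect(n,a,b,c,d,e,f):
    m=(x>a)&(x<b)&(y>c)&(y<d)&(z>e)&(z<f);p=W[m]
    if len(p)>10: print(n,cv2.minAreaRect(p[:,:2].astype(np.float32)),len(p),np.percentile(p[:,2],[5,50,95]),p.mean(0))
rect('tray',545,700,-370,-220,34,46)
rect('handletop',480,570,-340,-250,94,105)
rect('block',640,710,-340,-240,74,90)
E
```

```text
[ 0.57071168  0.53904718 -0.11827205  1.76755207  0.07785687  0.84313493
  1.90008549] [ 487.56652983 -292.82954303  235.00593026] [-3.13923039 -0.00363456  1.48304864]
tray ((614.265380859375, -296.668212890625), (115.56729125976562, 115.9266586303711), 84.95804595947266) 248 [34.98493307 38.56124382 40.52691634] [ 579.75126707 -253.68593968   37.99184122]
block ((683.0554809570312, -292.8572998046875), (93.80677032470703, 22.054723739624023), 85.1800308227539) 1072 [74.99758892 79.54696687 80.85359735] [ 678.9383294  -301.58302846   79.05383581]
```

View pics/w6.png

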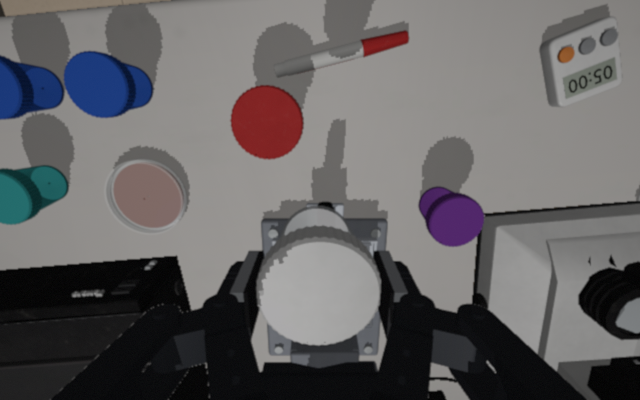

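```bash
python3 - <<'E'
from h import *
W=np.load('top0.npy').reshape(-1,3);W=W[~np.isnan(W[:,0])]
m=(W[:,2]>215)&(W[:,1]<-150)&(W[:,1]>-900)&(W[:,0]>550)
p=W[m]
for y0 in range(-460,-200,20):
    q=p[(p[:,1]>y0)&(p[:,1]<=y0+20)]
    if len(q): print(y0,len(q),[ (z0,round(q[(q[:,2]>z0)&(q[:,2]<z0+50),0].min())) for z0 in range(200,500,50) if ((q[:,2]>z0)&(q[:,2]<z0+50)).sum()>2])
print(shift([612,-296.5,235]), shift([612,-296.5,100]))
E
```

```text
-460 1147 [(200, 671), (250, 677), (300, 686), (350, 693), (400, 700), (450, 707)]
-440 1140 [(200, 671), (250, 679), (300, 686), (350, 693), (400, 701), (450, 708)]
-420 1140 [(200, 672), (250, 679), (300, 687), (350, 694), (400, 702), (450, 708)]
-400 1143 [(200, 672), (250, 680), (300, 687), (350, 695), (400, 703), (450, 710)]
-380 1132 [(200, 674), (250, 680), (300, 688), (350, 696), (400, 703), (450, 710)]
-360 945 [(200, 674), (250, 682), (300, 689), (350, 696), (400, 704), (450, 711)]
[  8.1 124.2   0. ] [  7.7 124.5 135. ]
```

Request:
step_arm([
  [2, 30, 0],
  [4, 60, 0],
  [6, 90, 0],
  [8, 119, 0],
  [8, 119, 20],
  [8, 119, 40],
  [8, 119, 40],
], yaw=[0, 0, 0, 0, 0, 0, 0], gripper=[-1, -1, -1, -1, -1, -1, -1])

```text
clock: 8.63
eef_pos: [605.0, -294.7, 191.4]
tool_rot: [-3.133, -0.004, 1.478]
force: [-1.4, 0.5, -1.9]
width: 53.7
```

```bash
python3 - <<'E'
from h import *
s=ctrl.read_state();print(s['qpos'],s['eef_pos'],s['tool_rot'],s['force'])
print(shift([607,-296,100]))
im=cams.get_image('scene');save(im,'s7');a=cv2.imread('pics/s7.png');cv2.imwrite('pics/s7c.png',cv2.resize(a[60:280,160:400],None,fx=2.6,fy=2.6))
E
```

```text
[ 0.47019596  0.73492346 -0.10317766  1.49796633  0.08528704  0.92296761
  1.81954887] [ 605.00595876 -294.66600721  191.42240687] [-3.13253429 -0.00400041  1.47822446] [-1.35522654  0.53044074 -1.89987216]
[-1.5  2.9 91.4]
```

View pics/s7c.png

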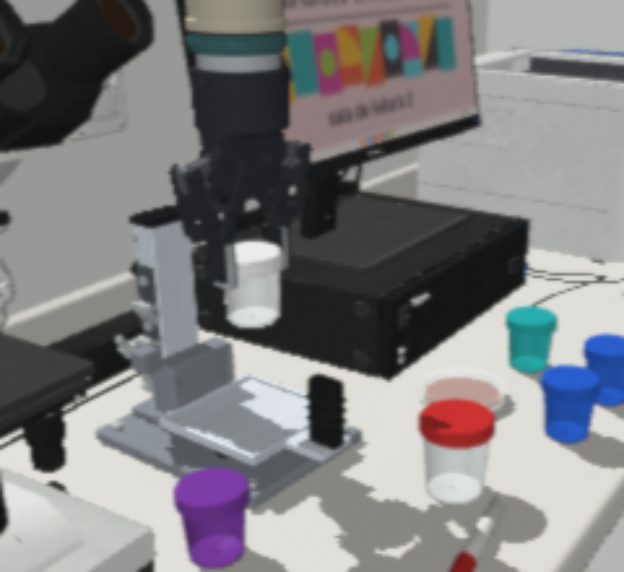

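Request:
step_arm([
  [-1, 1, 25],
  [-1, 2, 50],
  [-1, 3, 70],
  [-1, 3, 84],
  [-1, 3, 88],
  [-1, 3, 88],
  [-1, 3, 88],
], yaw=[0, 0, 0, 0, 0, 0, 0], gripper=[-1, -1, -1, -1, -1, -1, -1])

```text
clock: 9.27
eef_pos: [611.2, -298.3, 110.2]
tool_rot: [3.14, 0.0, 1.479]
force: [-0.1, -0.9, -0.3]
width: 53.4
```

```bash
python3 - <<'E'
from h import *
s=ctrl.read_state();print(s['eef_pos'],s['tool_rot'],s['force'])
im=cams.get_image('scene');save(im,'s8');a=cv2.imread('pics/s8.png');cv2.imwrite('pics/s8c.png',cv2.resize(a[140:260,185:305],None,fx=5,fy=5,interpolation=cv2.INTER_CUBIC))
E
```

```text
[ 611.15559891 -298.27714682  110.18927789] [3.13988728e+00 4.82203197e-04 1.47932721e+00] [-0.07468386 -0.86296366 -0.26419166]
```

View pics/s8c.png

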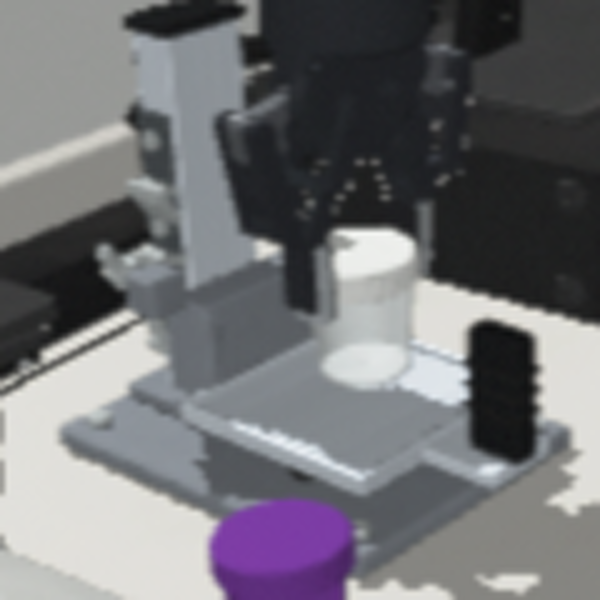

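Request:
step_arm([
  [1, -3, 6],
  [1, -3, 11],
  [1, -3, 12],
  [1, -3, 13],
  [1, -3, 14],
], yaw=[0, 0, 0, 0, 0], gripper=[-1, -1, -1, -1, -1])

```text
clock: 9.73
eef_pos: [607.8, -296.6, 95.5]
tool_rot: [3.141, -0.0, 1.48]
force: [-1.1, 0.0, 7.4]
width: 53.6
```

Request:
step_arm([
  [0, 0, 0.5],
  [0, 0, 1],
], yaw=[0, 0], gripper=[-1, -1])

```text
clock: 9.9
eef_pos: [608.0, -296.6, 95.5]
tool_rot: [3.141, 0.0, 1.48]
force: [-1.9, 1.4, 11.3]
width: 53.7
```

Request:
step_arm([
  [0, 0, -0.5],
  [0, 0, -0.5],
  [0, 0, -0.5],
  [0, 0, -0.5],
  [0, 0, -0.5],
  [0, 0, -0.5],
], yaw=[0, 0, 0, 0, 0, 0], gripper=[-1, 0.4, 0.6, 1, 1, 1])

```text
clock: 10.4
eef_pos: [607.5, -296.7, 94.3]
tool_rot: [-3.141, 0.0, 1.48]
force: [0.1, -0.0, 0.6]
width: 85.3
```

```bash
python3 - <<'E'
from h import *
s=ctrl.read_state();print(s['eef_pos'],s['tool_rot'],s['force'],s['width'])
im=cams.get_image('wrist');save(im,'w9')
im=cams.get_image('scene');save(im,'s9');a=cv2.imread('pics/s9.png');cv2.imwrite('pics/s9c.png',cv2.resize(a[140:260,185:305],None,fx=5,fy=5,interpolation=cv2.INTER_CUBIC))
E
```

```text
[ 607.53418066 -296.66889711   94.30413604] [-3.14142001e+00  4.17915836e-06  1.47997334e+00] [ 0.1345856  -0.02676395  0.57591531] 85.28048736889855
```

View pics/s9c.png

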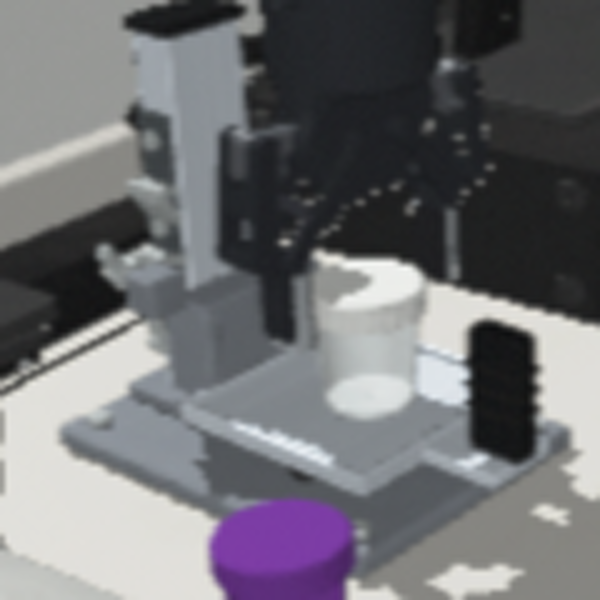

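View pics/w9.png

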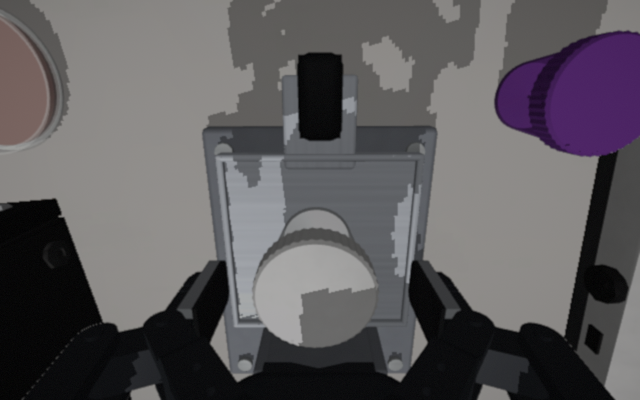

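Request:
step_arm([
  [0, 0, -25],
  [0, 0, -60],
  [0, 0, -100],
  [0, -40, -100],
  [0, -78, -100],
  [0, -78, -100],
], yaw=[0, 0, 0, 0, 0, 0], gripper=[1, 1, 1, 1, 1, 1])

```text
clock: 11.0
eef_pos: [519.2, -288.8, 193.6]
tool_rot: [-3.128, -0.001, 1.476]
force: [-1.7, -1.2, -1.4]
width: 85.6
```

```bash
python3 - <<'E'
from h import *
s=ctrl.read_state();print(s['clock'],s['eef_pos'],s['tool_rot'],s['force'],s['width'],s['qpos'])
im=cams.get_image('wrist');save(im,'w10');W=pts(im)
x,y,z=W[...,0],W[...,1],W[...,2]
def rect(n,a,b,c,d,e,f):
    m=(x>a)&(x<b)&(y>c)&(y<d)&(z>e)&(z<f);p=W[m]
    if len(p)>10: print(n,cv2.minAreaRect(p[:,:2].astype(np.float32)),len(p),np.percentile(p[:,2],[5,50,95]),p.mean(0))
rect('handletop',480,570,-340,-250,94,105)
rect('cup',570,650,-340,-260,90,105)
rect('tray',545,700,-370,-220,34,46)
print(shift([527,-289,82]))
im=cams.get_image('scene');save(im,'s10');W=pts(im);np.save('s10.npy',W)
a=cv2.imread('pics/s10.png');cv2.imwrite('pics/s10c.png',cv2.resize(a[135:215,190:270],None,fx=7,fy=7,interpolation=cv2.INTER_CUBIC))
E
```

```text
11.0 [ 519.18402098 -288.83242639  193.60674073] [-3.12807473e+00 -1.33304171e-03  1.47646823e+00] [-1.67690264 -1.16663631 -1.44989133] 85.61069638799445 [ 0.52531223  0.62793642 -0.10585178  1.72900201  0.09103335  0.80259353
  1.85183382]
handletop ((526.695068359375, -288.70916748046875), (15.759492874145508, 28.67476463317871), 84.04267883300781) 755 [94.85212446 97.412967   98.64827082] [ 526.04338848 -288.85578477   97.23036821]
cup ((608.971435546875, -298.1976623535156), (55.06169891357422, 54.725059509277344), 1.4467462301254272) 3160 [93.66589247 96.28872387 97.25942656] [ 606.15801547 -298.10481586   96.06212413]
tray ((608.958984375, -296.1787414550781), (116.20085906982422, 131.00563049316406), 84.94632720947266) 8464 [34.94990713 36.18224274 40.29477313] [ 601.87628935 -294.27881023   36.79667969]
[  0.8   3.4 112.2]
```

View pics/s10c.png

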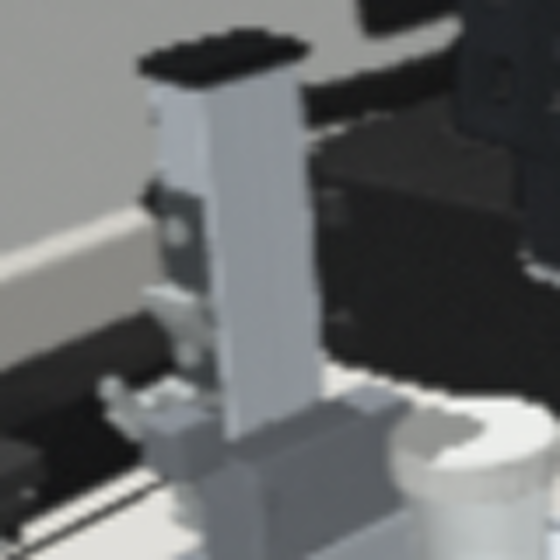

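View pics/w10.png

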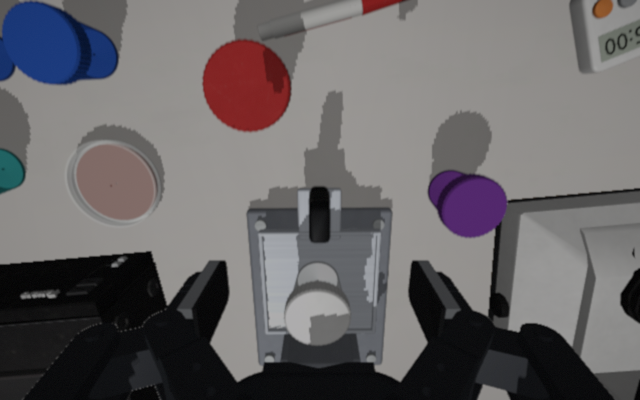

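```bash
python3 - <<'E'
from h import *
im=cams.get_image('top');save(im,'t11');np.save('t11.npy',pts(im))
im=cams.get_image('scene');K=im['intrinsics'];T=np.linalg.inv(im['cam_to_world'])
c,s=np.cos(-.087),np.sin(-.087)
def w(a,b,z): return np.array([614.3+a*c-b*s,-296.7+a*s+b*c,z,1])
f=im['frame'];f=cv2.cvtColor(f,cv2.COLOR_RGB2BGR)[135:215,190:270];F=cv2.resize(f,None,fx=7,fy=7,interpolation=cv2.INTER_NEAREST)
for z in [60,85,90,95,100,110,120,125,130,135,140,160,165,207]:
    for a,b in [(98,28),(85,22)]:
        p=T@w(a,b,z);u=K[0,0]*p[0]/p[2]+K[0,2];v=K[1,1]*p[1]/p[2]+K[1,2]
        q=(int((u+.5-190)*7),int((v+.5-135)*7))
        if b==28: cv2.line(F,(q[0]-12,q[1]),(q[0],q[1]),(0,0,255),1); cv2.putText(F,str(z),(q[0]-60,q[1]+4),0,.4,(0,255,0) if z%10 else (255,0,0),1)
        else: cv2.circle(F,q,2,(255,0,255),-1)
cv2.imwrite('pics/s11.png',F)
a=cv2.imread('pics/t11.png');cv2.imwrite('pics/t11c.png',cv2.resize(a[80:200,240:340],None,fx=6,fy=5,interpolation=cv2.INTER_CUBIC))
E
```

```text
(no output)
```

View pics/s11.png

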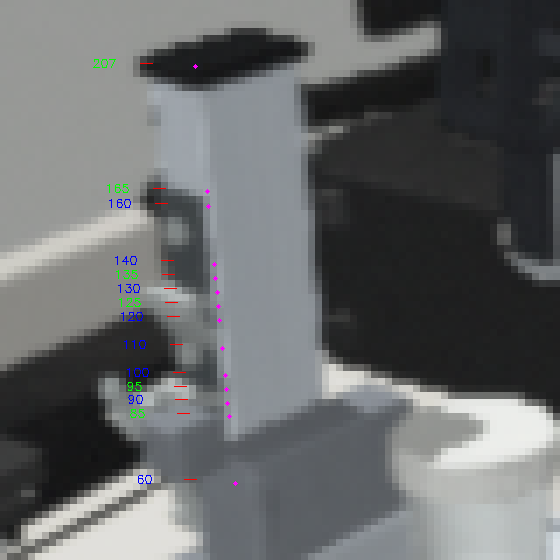

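View pics/t11c.png

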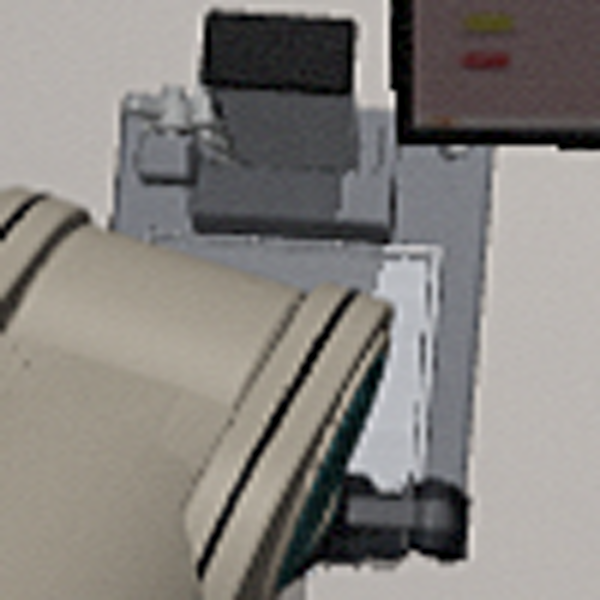

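Request:
step_arm([
  [0, 4, 30],
  [0, 7, 58],
  [0, 7, 58],
  [0, 7, 58],
], yaw=[0, 0, 0, 0], gripper=[1, 1, 1, 1])

```text
clock: 11.53
eef_pos: [537.1, -289.5, 135.1]
tool_rot: [-3.139, -0.001, 1.481]
force: [0.6, -0.5, -0.1]
width: 85.6
```

```bash
python3 - <<'E'
from h import *
s=ctrl.read_state();print(s['clock'],s['eef_pos'],s['tool_rot'],s['force'])
print(shift([526.8,-288.9,82]))
E
```

```text
11.5333 [ 537.12037389 -289.50729715  135.14468925] [-3.13912724e+00 -1.42802646e-03  1.48093121e+00] [ 0.62930545 -0.45140051 -0.08134836]
[ -0.4 -10.2  53.2]
```

Request:
step_arm([
  [0, -10, 0],
  [0, -10, 20],
  [0, -10, 40],
  [0, -10, 53],
  [0, -10, 53],
], yaw=[0, 0, 0, 0, 0], gripper=[1, 1, 1, 1, 1])

```text
clock: 11.95
eef_pos: [526.4, -288.8, 82.3]
tool_rot: [-3.139, -0.001, 1.48]
force: [-0.6, 0.6, 0.1]
width: 85.6
```

```bash
python3 - <<'E'
from h import *
s=ctrl.read_state();print(s['clock'],s['eef_pos'],s['tool_rot'],s['force'])
print(shift([526.8,-288.9,82]))
im=cams.get_image('wrist');save(im,'w12')
E
```

```text
11.95 [ 526.42098485 -288.83180658   82.25934703] [-3.13928046e+00 -1.00305303e-03  1.48021802e+00] [-0.60206918  0.63460023  0.13692552]
[-0.   0.4  0.3]
```

View pics/w12.png

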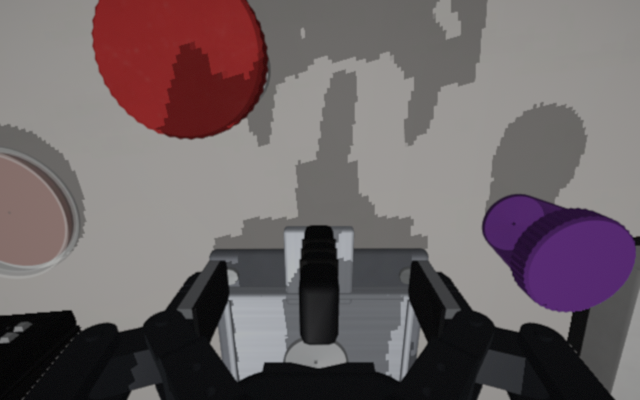

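Request:
step_arm([
  [0, 0, 0],
  [0, 0, 0],
  [0, 0, 0],
  [0, 0, 0],
  [0, 0, 0],
  [0, 0, 0],
  [0, 0, 0],
  [0, 0, 0],
], yaw=[0, 0, 0, 0, 0, 0, 0, 0], gripper=[0.2, 0, -0.2, -0.4, -0.5, -0.7, -1, -1])

```text
clock: 12.67
eef_pos: [527.1, -288.8, 84.1]
tool_rot: [3.141, -0.0, 1.481]
force: [-0.6, 1.5, 6.9]
width: 15.4
```

Request:
step_arm([
  [0, 0, 0],
  [0, 0, 0],
], yaw=[0, 0], gripper=[-1, -1])

```text
clock: 12.83
eef_pos: [527.1, -288.9, 84.1]
tool_rot: [3.141, -0.0, 1.481]
force: [-0.4, 2.2, 6.6]
width: 15.1
```

Request:
step_arm([
  [0, 0, -2],
  [0, 0, -5],
  [0, 0, -9],
  [0, 0, -13],
  [0, 0, -17],
  [0, 0, -21],
  [0, 0, -24],
  [0, 0, -25],
], yaw=[0, 0, 0, 0, 0, 0, 0, 0], gripper=[-1, -1, -1, -1, -1, -1, -1, -1])

```text
clock: 13.5
eef_pos: [527.1, -288.9, 109.1]
tool_rot: [3.141, -0.0, 1.48]
force: [2.6, 1.5, -6.9]
width: 15.3
```

```bash
python3 - <<'E'
from h import *
s=ctrl.read_state();print(s['clock'],s['eef_pos'],s['tool_rot'],s['force'],s['width'])
im=cams.get_image('scene');save(im,'s13');a=cv2.imread('pics/s13.png');cv2.imwrite('pics/s13c.png',cv2.resize(a[135:245,190:300],None,fx=5.4,fy=5.4,interpolation=cv2.INTER_CUBIC))
E
```

```text
13.5 [ 527.12256394 -288.87315349  109.1149926 ] [ 3.14117550e+00 -3.90626333e-04  1.48022817e+00] [ 2.57579352  1.51117    -6.85211153] 15.31370395976456
```

View pics/s13c.png

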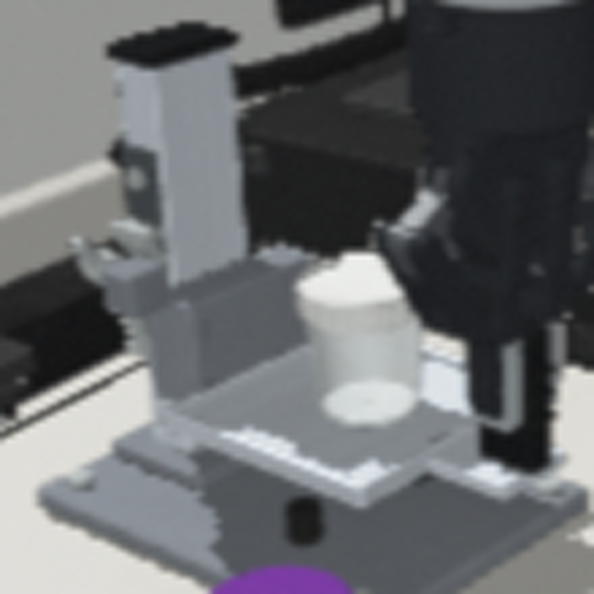

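Request:
step_arm([
  [0, 0, -2],
  [0, 0, -5],
  [0, 0, -9],
  [0, 0, -13],
  [0, 0, -17],
  [0, 0, -20],
  [0, 0, -22],
  [0, 0, -23],
], yaw=[0, 0, 0, 0, 0, 0, 0, 0], gripper=[-1, -1, -1, -1, -1, -1, -1, -1])

```text
clock: 14.22
eef_pos: [527.1, -288.9, 131.9]
tool_rot: [3.141, -0.0, 1.48]
force: [4.7, 3.3, -6.9]
width: 15.3
```

```bash
python3 - <<'E'
from h import *
s=ctrl.read_state();print(s['clock'],s['eef_pos'],s['tool_rot'],s['force'],s['width'])
im=cams.get_image('scene');save(im,'s14');W=pts(im);a=cv2.imread('pics/s14.png');cv2.imwrite('pics/s14c.png',cv2.resize(a[130:240,190:300],None,fx=5.4,fy=5.4,interpolation=cv2.INTER_CUBIC))
im=cams.get_image('top');save(im,'t14');V=pts(im)
for n,W in (('s',W),('t',V)):
    m=(W[...,0]>570)&(W[...,0]<650)&(W[...,1]>-350)&(W[...,1]<-240)
    z=W[m][:,2];h,e=np.histogram(z,bins=np.arange(70,160,2));print(n,[(int(b),int(c)) for c,b in zip(h,e) if c>15])
E
```

```text
14.2167 [ 527.14515629 -288.87138649  131.88142291] [ 3.14123433e+00 -4.18211697e-04  1.48029811e+00] [ 4.67303397  3.3472371  -6.8519742 ] 15.274491106768075
s [(82, 348), (84, 86), (86, 28), (90, 19), (94, 17), (98, 16), (102, 17), (108, 16), (112, 18), (114, 17), (118, 18), (120, 17), (122, 19), (124, 17), (126, 16), (132, 17), (134, 23), (138, 21), (140, 21), (142, 96), (144, 49)]
t [(80, 66), (82, 168), (84, 99), (86, 40), (140, 21), (142, 69), (144, 70), (146, 21)]
```

View pics/s14c.png

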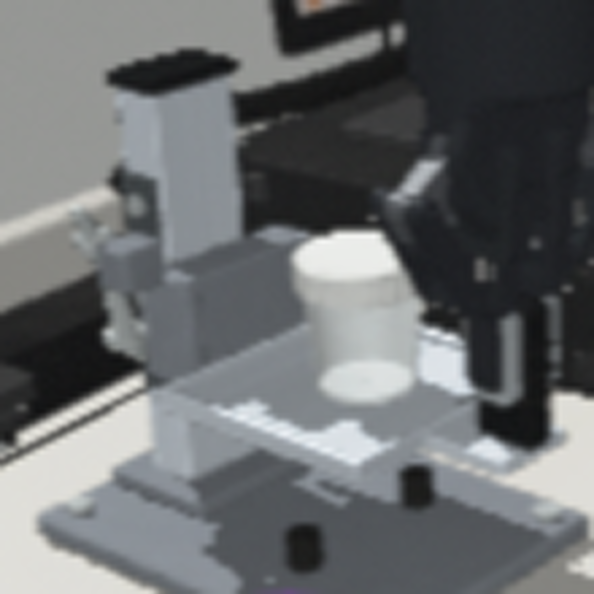

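Request:
step_arm([
  [0, 0, -2],
  [0, 0, -4],
  [0, 0, -6],
  [0, 0, -8],
  [0, 0, -10],
  [0, 0, -12],
  [0, 0, -13.5],
  [0, 0, -13.5],
], yaw=[0, 0, 0, 0, 0, 0, 0, 0], gripper=[-1, -1, -1, -1, -1, -1, -1, -1])

```text
clock: 14.98
eef_pos: [527.1, -288.9, 145.4]
tool_rot: [3.141, -0.0, 1.48]
force: [3.4, 3.1, -4.9]
width: 15.1
```

```bash
python3 - <<'E'
from h import *
s=ctrl.read_state();print(s['clock'],s['eef_pos'],s['tool_rot'],s['force'],s['width'])
im=cams.get_image('scene');save(im,'s15');W=pts(im);a=cv2.imread('pics/s15.png');cv2.imwrite('pics/s15c.png',cv2.resize(a[130:240,190:300],None,fx=5.4,fy=5.4,interpolation=cv2.INTER_CUBIC))
E
```

```text
14.9833 [ 527.1141382  -288.86218845  145.43239924] [ 3.14126187e+00 -4.61398813e-04  1.48017686e+00] [ 3.38231291  3.09934608 -4.87186046] 15.138034743422503
```

View pics/s15c.png

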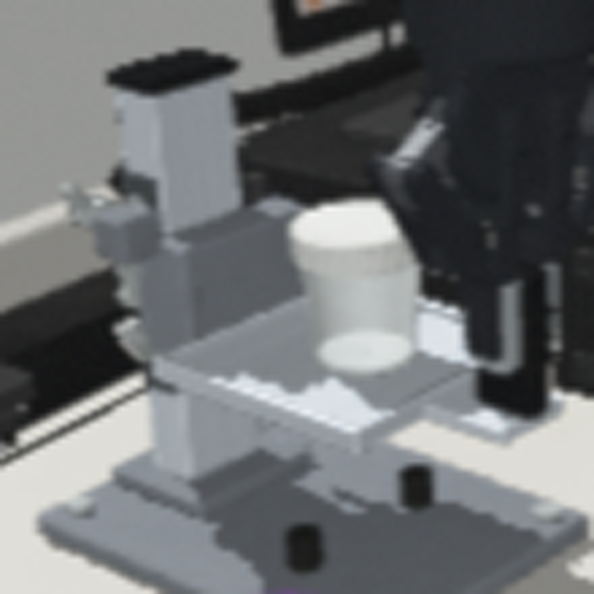

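Request:
step_arm([
  [0, 0, 1],
  [0, 0, 2],
  [0, 0, 3],
  [0, 0, 4],
  [0, 0, 4],
], yaw=[0, 0, 0, 0, 0], gripper=[-1, -1, -1, -1, -1])

```text
clock: 15.45
eef_pos: [527.1, -288.9, 141.1]
tool_rot: [3.141, -0.0, 1.48]
force: [3.8, 2.2, -4.8]
width: 15.3
```

Request:
step_arm([
  [0, 0, 1],
  [0, 0, 2],
  [0, 0, 2],
], yaw=[0, 0, 0], gripper=[-1, -1, -1])

```text
clock: 15.7
eef_pos: [527.1, -288.9, 139.1]
tool_rot: [3.141, -0.001, 1.48]
force: [3.8, 3.5, -4.6]
width: 15.2
```

Request:
step_arm([
  [0, 0, 1],
  [0, 0, 2],
  [0, 0, 2],
], yaw=[0, 0, 0], gripper=[-1, -1, -1])

```text
clock: 15.95
eef_pos: [527.1, -288.9, 137.4]
tool_rot: [3.141, -0.0, 1.48]
force: [3.3, 3.4, -3.2]
width: 15.5
```

Request:
step_arm([
  [0, 0, 1],
  [0, 0, 1.5],
  [0, 0, 1.5],
], yaw=[0, 0, 0], gripper=[-1, -1, -1])

```text
clock: 16.2
eef_pos: [527.1, -288.9, 137.1]
tool_rot: [3.141, -0.0, 1.48]
force: [-0.2, 5.6, 5.1]
width: 15.2
```

Request:
step_arm([
  [0, 0, -0.5],
  [0, 0, -0.5],
  [0, 0, -0.5],
  [0, 0, -0.5],
  [0, 0, -0.5],
  [0, 0, -0.5],
  [0, 0, -0.5],
], yaw=[0, 0, 0, 0, 0, 0, 0], gripper=[-1, -0.5, -0.3, 0, 0.3, 0.5, 0.5])

```text
clock: 16.78
eef_pos: [526.6, -289.6, 136.0]
tool_rot: [-3.141, 0.0, 1.48]
force: [0.3, -0.6, -0.2]
width: 64.0
```

```bash
python3 - <<'E'
from h import *
s=ctrl.read_state();print(s['clock'],s['eef_pos'],s['force'],s['width'])
im=cams.get_image('wrist');save(im,'w17')
im=cams.get_image('scene');save(im,'s17');W=pts(im);a=cv2.imread('pics/s17.png');cv2.imwrite('pics/s17c.png',cv2.resize(a[130:240,190:300],None,fx=5.4,fy=5.4,interpolation=cv2.INTER_CUBIC))
E
```

```text
16.7833 [ 526.60957545 -289.64158263  135.96538568] [ 0.27485431 -0.5761955  -0.18360886] 63.971014730626855
```

View pics/s17c.png

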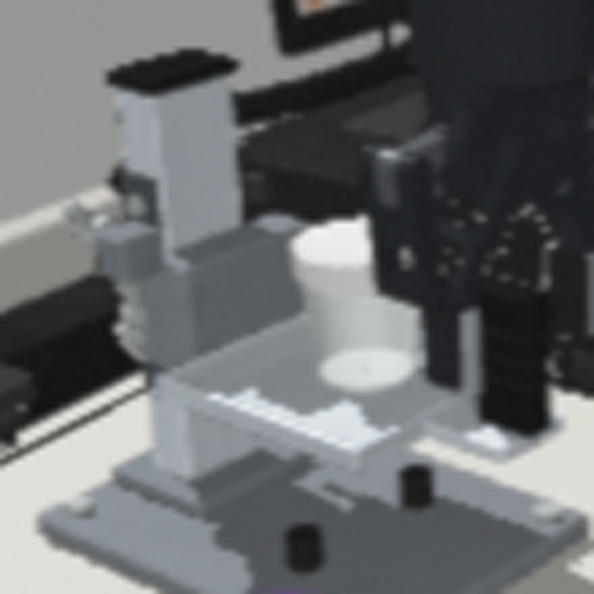

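View pics/w17.png

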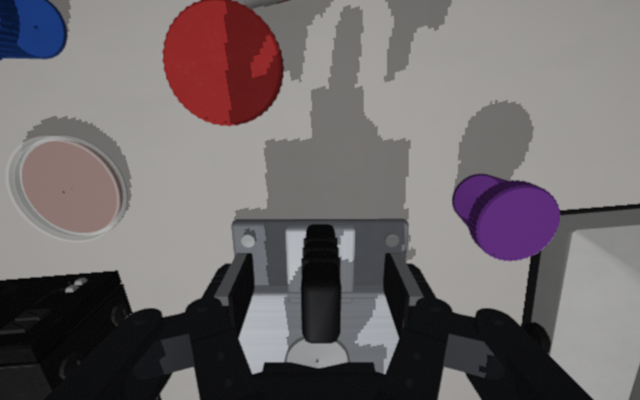

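Shelf holds, cup upright, handle clear of both pads. Withdraw straight up, then back.

Request:
step_arm([
  [0, 0, -20],
  [0, 0, -50],
  [0, 0, -85],
  [0, 0, -120],
  [0, -30, -130],
  [0, -60, -130],
  [0, -60, -130],
], yaw=[0, 0, 0, 0, 0, 0, 0], gripper=[0.5, 0.5, 0.5, 0.5, 0.5, 0.5, 0.5])

```text
clock: 17.47
eef_pos: [461.1, -284.1, 266.7]
tool_rot: [-3.136, 0.001, 1.477]
force: [-2.0, -0.5, -0.8]
width: 64.1
```

```bash
python3 - <<'E'
from h import *
s=ctrl.read_state();print(s['clock'],s['eef_pos'],s['force'],s['width'])
im=cams.get_image('scene');save(im,'s18');W=pts(im);a=cv2.imread('pics/s18.png');cv2.imwrite('pics/s18c.png',cv2.resize(a[110:300,170:420],None,fx=3,fy=3,interpolation=cv2.INTER_CUBIC))
im=cams.get_image('wrist');save(im,'w18');V=pts(im)
for n,W in (('s',W),('w',V)):
    m=(W[...,0]>570)&(W[...,0]<650)&(W[...,1]>-350)&(W[...,1]<-240)
    z=W[m][:,2];h,e=np.histogram(z,bins=np.arange(70,170,2));print(n,[(int(b),int(c)) for c,b in zip(h,e) if c>25])
    q=W[m];t=q[(q[:,2]>143)&(q[:,2]<156)];print('cap',t.mean(0),np.percentile(t[:,2],[5,50,95])) if len(t) else 0
    f=q[(q[:,2]>85)&(q[:,2]<93)];print('floor med',np.median(f[:,2]))
E
```

```text
17.4667 [ 461.0965891  -284.0613529   266.69208182] [-1.95450444 -0.52806118 -0.80247009] 64.08591722616234
s [(86, 50), (88, 362), (90, 39), (92, 28), (148, 156)]
cap [ 602.85080196 -293.14736952  148.45223412] [144.13611544 149.10093454 150.11662135]
floor med 88.89304684634925
w [(86, 96), (88, 3294), (90, 450), (92, 170), (94, 47), (96, 37), (98, 35), (100, 38), (102, 41), (104, 37), (106, 43), (108, 38), (110, 37), (112, 50), (114, 47), (116, 50), (118, 44), (120, 42), (122, 51), (124, 44), (126, 53), (128, 48), (130, 33), (136, 68), (138, 74), (140, 81), (142, 85), (144, 79), (146, 98), (148, 1409), (150, 506)]
cap [ 602.90951092 -297.85050904  149.20773763] [145.52908829 149.54945716 150.54119382]
floor med 89.24651256546747
```

View pics/s18c.png

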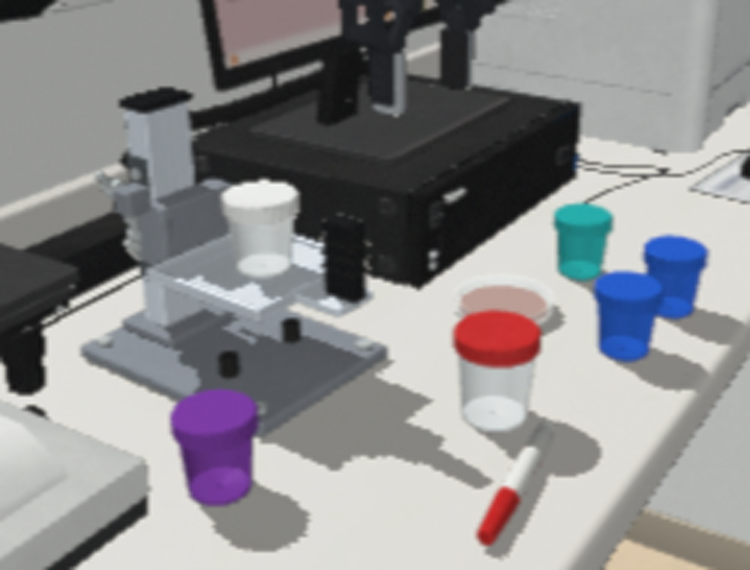

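Request:
step_arm([
  [0, 0, 0],
  [0, 0, 0],
  [0, 0, 0],
  [0, 0, 0],
], yaw=[0, 0, 0, 0], gripper=[0.5, 0.5, 0.5, 0.5])

```text
clock: 17.9
eef_pos: [467.8, -283.7, 265.6]
tool_rot: [-3.141, -0.0, 1.481]
force: [-0.5, 0.3, -0.2]
width: 64.2
```

```bash
python3 - <<'E'
from h import *
W=pts(cams.get_image('wrist'));m=(W[...,0]>570)&(W[...,0]<650)&(W[...,1]>-350)&(W[...,1]<-240);z=W[m][:,2];print(np.median(z[(z>70)&(z<100)]),np.median(z[z>143]))
print(ctrl.finish_job())
E
```

```text
89.31053228836689 149.5533507969903
the job is handed in; nothing more can be done
None
```

I set the smaller (white-capped) cup upright on the shelf and let go of it. I then lifted the shelf by its handle about 61 mm and let it down. The pawl caught the next notch, and I handed the job in at about 18 s.

- **Shelf:** it rests at z ≈ 89 mm, about 53 mm above its start. That is inside the 25–55 mm range for the first notch and matches the estimate of about 54 mm I made from the rack in the scene picture. On the way up the pawl's drag of about 2 N disappeared. On the way down the shelf stopped on the tooth. After I released the handle, the height was the same in two readings.
- **Cups:** the small cup stands upright on the shelf, with the top of its cap at about 149.5 mm, roughly 60 mm above the shelf. I did not touch the larger red-capped cup. It still stands in the last scene picture, though I did not measure its position again.
- **Robot:** it was clear of everything at hand-in, with the measured force near zero. No check failed or disagreed.

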